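# Lock the bed stop into the lathe bed

### The job

Fit the bed stop to the wood lathe: take the tall one with the long T-shaped steel foot, not the round-footed sanding pad holder, and pass its foot down through the slot in the lathe bed, about the middle of the open stretch between headstock and tailstock. When the foot is below the bed, turn it a quarter turn so the foot lies square across underneath, and leave the stop standing upright with its collar resting on the bed. Leave the sanding pad holder where it is.

Things in the scene. Friction and masses are not known exactly. Their poses are not given: they have to be found in the camera images.
- stop_grip (a point): Centre of the bed stop's wooden bar handle (90 mm along x, 22 wide in y, 26 high), 91 mm above its underside. Loose, 0.43 kg, stands upright, z up. Downwards: neck 18 across, 24 high; aluminium collar 70 across, 8 thick, its underside 45 below this point; stem 16 across, 32 long; dark steel foot 90 along x, 24 wide, 14 thick, parallel to the handle. Same end for end.
- bed_slot (a point): Middle of the fixed lathe bed's open stretch: centre of the slot, level with the bed's top (80 mm high). z up, y along the slot to the headstock. Slot 40 wide, right through; ways beside it 44 wide, 20 thick; room below for the foot to turn. Collar rests on the ways, foot then 12 below them. Headstock (+y, 150 over the bed) and tailstock (-y, 130) stand 125 away.
- sander_grip (a point): Centre of the handle of the sanding pad holder, a loose bystander: same bar handle (90 x 22 x 26 mm, along x), 65 mm above the bench, thin neck, round dark foot 72 across, 78 tall, no collar. It and the stop stand on the robot's side of the lathe, in either order. A spindle, a gouge and a jar (90 tall) lie farther out to the sides.

How it is judged:
By the outcome, as a careful person would: the job done as asked, in the order asked, and still so for the second after the job is handed in, with the robot touching nothing.
It also fails if it takes over 42 s, if anything falls off the work surface, if the arm or the gripper's body presses on something with over 40 N, if the wrist force passes 120 N, or if a joint passes its speed limit or range.

### The arm

A 7-joint arm with a two-finger parallel gripper is mounted at the origin on the work surface. World frame = base frame: x ahead of the robot, y to its left, z up, the work surface at z = 0. Lengths are in m, angles in degrees, forces in N, time in s.
With the tool pointing down it reaches from about 0.425 to 0.875 m from the base axis. Payload 4.7 kg.
Tool frame: the origin (TCP) lies on the mounting face of the last link; the fingertips stand 182 mm ahead of it and the grasp point (between the pads) lies 164 mm ahead of it; z points along the fingers, x is the direction in which the jaws open and shut, and the axes are right-handed (so a half turn about z gives the same grasp; the last joint's range is limited). The gripper opens to 87 mm and grips with 3 to 60 N. Pads are 19 mm wide; open, the fingers measure 117 mm over their backs; the gripper's body (75 mm by 190 mm) begins 51 mm behind the grasp point.
Start: joints at [64.005, 18.392, -4.016, 83.108, 1.295, 78.541, -3.26], TCP at [0.293, -0.58, 0.405] pointing down, gripper open.
Joint ranges: [-163.93, 163.93], [-17.29, 119.83], [-79.2, 71.16], [3.27, 140.29], [-89.18, 269.18], [5.43, 117.66], [-154.24, 154.24]. Speed limits (degrees/s): [147.25, 147.25, 180, 180, 180, 180, 180].

### API

Orientations are given as [roll, pitch, yaw] about the fixed x, y, z axes, in that order (R = Rz(yaw) Ry(pitch) Rx(roll)).
In Python, from cell import status, cams, env, outline_of, landmark_of gives the robot as it stands. The module is installed in compiled form; this text tells all that it offers.
- The arm moves only by the tool jog_arm, never from a script. Its argument "rows" is a list of rows, each a list of 7 numbers: the closure, from 0 (fully open) to 1 (shut), then the shift along the tool's x, y, z in m, then the turn, a rotation vector about the tool's x, y, z in degrees. A call has 1 to 12 rows; each row shifts and turns the commanded pose from where the row before left it, along the tool's axes as they then stand; what a row does not reach is not made up. A row lasts 1/12 s, in which the tool goes at most 41.7 mm and 7.16 degrees, less where a joint would pass 70% of its speed; a pose out of reach is approached as far as the arm can. A call with a gripper value outside its range is refused whole. The fingers move at their own pace and stop on an object; "grip_force" is the grip in N (left out, the last holds). Time passes only in rows, so rows that do not move let the fingers close. It gives the time, the measured TCP pose, the force and the opening at its end, in the units of the state.
- status.get_obs(): the state, without advancing time (a new reading comes with each control period).
- cams.read_camera(name): name is "scene" or "side" or "wrist"; returns (picture, depth): 480x640x3 uint8, red, green, blue; 480x640 float32, m along the optical axis (not along the pixel's ray), 0 where there is no reading.
- cams.camera_params(name): a dict with "vfov" (degrees; the focal length in pixels is half the picture's height over the tangent of half this angle, whatever the lens; pixels are square), "cx", "cy" (the principal point, pixels), "eye" and "attitude" of the camera in the world. Camera axes: x right, y up, looking along -z (the intrinsics and any distortion apply to the point x, -y, -z); pixel columns grow to the right and rows downward; lengths in m; the calibration is good to about 2 mm. A picture is of the moment at which its call begins: read the wrist's pose just before it. camera_params takes no time and is no camera call; for the wrist camera it gives the pose at the moment of the call.
- env.sign_off(): hands the job in, once; it reports no verdict.
Trained networks look in the newest picture that a camera, given by its name, has taken for a name from the list of things; names that differ only in an ending like _2 or _b are one class to them, and where a whole thing is asked for, a point or a joint stands for the part that bears it (a point fixed in the world has none). Each returns a list of dicts, best first, with "conf" (0 to 1); they miss things now and then, are a little off and sometimes report something else, mostly with a low value. They report only what shows in the picture. A call takes as long as a camera call.
- outline_of(camera, name): "pixels" (480x640 bool, what is visible of it) and "box" ([left, top, right, bottom] in pixels, round what is visible of it).
- landmark_of(camera, name): "position" ([row, column] in pixels: a listed point, or the origin of a listed thing).
The state is a dict: "time_s": time; "qpos": joint angles; "joint_velocities": joint speeds; "effort": joint torques, N m; "tool_pos": TCP position; "tool_rot": TCP orientation; "force": force on the tool from outside, world axes, zero at the start; "wrist_torque": the same for the moment, N m; "grip_width": finger opening in m.
Only numpy, scipy, OpenCV 4.12 (cv2) and the standard library are available. Lean on these libraries where they do the work, as an engineer would, in place of code of your own. Each camera call takes 0.05 s, during which the arm holds its last target. There are 200 camera calls.

## Working session

There is one attempt and no reset: what is moved stays moved. The work goes in short steps, Python scripts to look and compute and a tool call to move; the robot and the scene stay as the last step left them, time stands still between calls to the robot, and variables do not carry over. Pictures are saved under pics/ and viewed, about 8 in all and at most 12, crops included, and the job is handed in when it is done.

Besides the shell and the picture viewer there is one more tool, called after "Call:" by a JSON object that holds its "op" and its "data". jog_arm: Moves the arm, as the interface text tells. Its arguments: {"type":"object","properties":{"rows":{"type":"array"},"grip_force":{"type":"number"}},"required":["rows"]}

```bash
mkdir -p pics
cat > h.py <<'E'
import numpy as np, cv2
from cell import status, cams, env, outline_of, landmark_of
from scipy.spatial.transform import Rotation as R
def att(p):
    a=np.array(p["attitude"],float)
    if a.shape==(3,3): return a
    return R.from_euler('xyz',a,degrees=True).as_matrix() if a.size==3 else R.from_quat(a).as_matrix()
def ray(p,rc):
    f=240/np.tan(np.radians(p["vfov"]/2)); r,c=rc
    d=np.array([(c-p["cx"])/f,-(r-p["cy"])/f,-1.])
    return np.array(p["eye"]),att(p)@d
def tri(rs):
    A=np.zeros((3,3));b=np.zeros(3)
    for e,d in rs:
        d=d/np.linalg.norm(d);P=np.eye(3)-np.outer(d,d);A+=P;b+=P@e
    x=np.linalg.solve(A,b)
    return x,[np.linalg.norm(np.cross(x-e,d/np.linalg.norm(d))) for e,d in rs]
def save(n,im): cv2.imwrite('pics/'+n,im[:,:,::-1])
E
python3 - <<'E'
from h import *
np.set_printoptions(precision=4,suppress=True)
print(status.get_obs())
pics=[]
for c in["scene","side","wrist"]:
    p=cams.camera_params(c);print(c,p)
    im,d=cams.read_camera(c);pics.append(im)
    for n in["stop_grip","bed_slot","sander_grip"]:
        for L in landmark_of(c,n)[:3]:
            e,dr=ray(p,L["position"]);r,cc=np.round(L["position"]).astype(int)
            z=d[min(r,479),min(cc,639)]
            print(c,n,L["conf"],L["position"],z,e+dr*z)
save('a.png',np.vstack([np.hstack([cv2.resize(i,(400,300)) for i in pics[:2]]),np.hstack([cv2.resize(pics[2],(400,300)),np.zeros((300,400,3),np.uint8)])]))
E
```

```text
{'time_s': 0.0, 'qpos': array([64.0052, 18.44  , -4.0126, 83.174 ,  1.296 , 78.5412, -3.2608]), 'joint_velocities': array([ 0.0719,  0.0528, -0.054 , -0.1313, -0.0265,  0.0075, -0.0172]), 'effort': array([  0.0002, -49.1287,  -0.4039, -31.2524,  -0.064 ,   0.0439,
         0.0002]), 'tool_pos': array([ 0.2929, -0.58  ,  0.4037]), 'tool_rot': array([179.9924,   0.11  , -63.1989]), 'force': array([-0.5669,  0.4864,  0.1349]), 'wrist_torque': array([ 0.0339, -0.0301,  0.0054]), 'grip_width': 0.08707852210924656}
scene {'vfov': 47.75022400126515, 'cx': 315.4347989633915, 'cy': 240.5704606454197, 'eye': array([ 0.8839, -0.4046,  0.6919]), 'attitude': array([43.8252,  0.9978, 38.6225])}
scene stop_grip 0.81 [198.6, 303.7] 0.8957784 [0.4423 0.1005 0.094 ]
scene bed_slot 0.7 [323.4, 339.6] 0.8357258 [ 0.5999 -0.0087 -0.    ]
scene sander_grip 0.69 [327.9, 177.0] 0.7419455 [ 0.4607 -0.1955  0.0772]
side {'vfov': 56.004486042431395, 'cx': 316.32398583730776, 'cy': 237.93387791661604, 'eye': array([0.2903, 0.5217, 0.4939]), 'attitude': array([  55.592 ,    0.2202, -153.7714])}
side stop_grip 0.77 [301.1, 357.3] 0.5712005 [0.4334 0.1172 0.1049]
side bed_slot 0.57 [220.2, 289.2] 0.92632484 [ 0.6888 -0.1569  0.0007]
wrist {'vfov': 67.32885035550338, 'cx': 327.09334853601536, 'cy': 240.4233643915857, 'eye': array([ 0.364 , -0.545 ,  0.3847]), 'attitude': array([-16.4615,  -0.0159, -63.3   ])}
```

View pics/a.png

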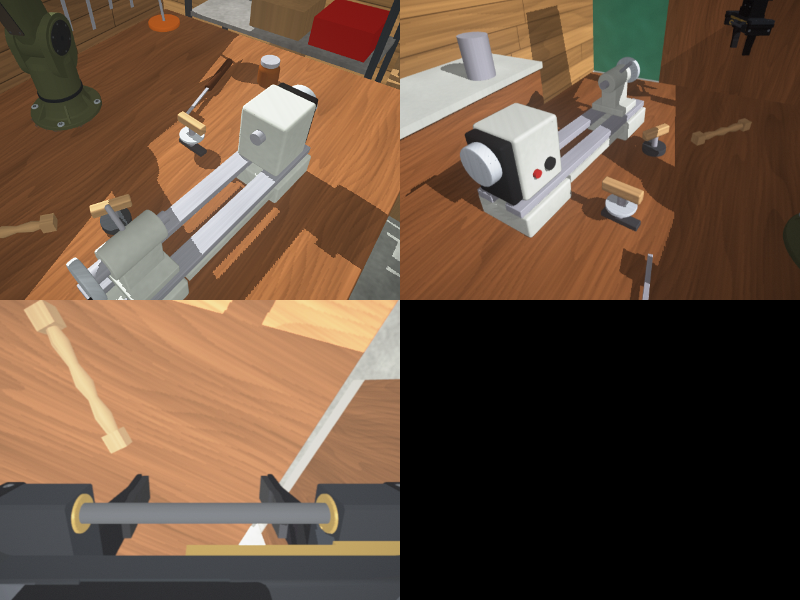

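The stop is near the headstock end: scene picture about (305,198), side picture about (357,301). The sander is by the tailstock at about (177,328) in the scene picture. I'll fit the handle and the bed from depth.

```bash
cat >> h.py <<'E'
def cloud(p,d):
    f=240/np.tan(np.radians(p["vfov"]/2)); v,u=np.mgrid[:480,:640]
    q=np.stack([(u-p["cx"])/f*d,-(v-p["cy"])/f*d,-d],-1)
    return q@att(p).T+np.array(p["eye"])
def rect(P):
    (c,s,a)=cv2.minAreaRect((P[:,:2]*1000).astype(np.float32)); return np.round(c,1),np.round(s,1),round(a,1)
E
python3 - <<'E'
from h import *
np.set_printoptions(precision=4,suppress=True)
rs={};
for c in["scene","side"]:
    p=cams.camera_params(c)
    im,d=cams.read_camera(c);C=cloud(p,d)
    for n in["stop_grip","bed_slot","sander_grip"]:
        L=landmark_of(c,n)
        if L: rs.setdefault(n,[]).append(ray(p,L[0]["position"]))
        if n!="bed_slot":
            o=outline_of(c,n)
            if o:
                m=o[0]["pixels"]&(d>0);P=C[m];z=P[:,2]
                top=np.percentile(z,97);T=P[abs(z-top)<.004]
                print(c,n,o[0]["conf"],o[0]["box"],m.sum(),"ztop",top,"top face",len(T),rect(T),"foot zmin",z.min())
    m=(d>0)&(abs(C[...,2]-.08)<.004)&(C[...,0]>.45)&(C[...,0]<.75)&(abs(C[...,1])<.4)
    P=C[m];np.save(c+'_bed.npy',P)
    print(c,'bed',len(P),P.mean(0),rect(P))
for n in rs: print(n,tri(rs[n]) if len(rs[n])>1 else 1)
E
```

```text
scene stop_grip 0.66 [281.7, 175.7, 330.0, 250.0] 2027 ztop 0.10386450498057857 top face 443 (array([440.9, 107.9]), array([21.3, 89.4]), 84.2) foot zmin -0.0035897248207337196
scene sander_grip 0.89 [145.6, 309.1, 211.1, 375.0] 2579 ztop 0.07911642818932853 top face 736 (array([ 455.2, -192.5]), array([89. , 22.6]), 59.7) foot zmin -0.003966742870210815
scene bed 13130 [ 0.6424 -0.0702  0.0792] (array([569.6, -54.6]), array([600.1, 263.1]), 84.9)
side stop_grip 0.83 [321.3, 280.5, 389.0, 368.9] 3697 ztop 0.10535996388491341 top face 799 (array([438.2, 110.5]), array([22.1, 88.1]), 83.2) foot zmin 0.0009482877947357138
side sander_grip 0.63 [387.5, 197.3, 433.4, 252.2] 1548 ztop 0.07940144845359018 top face 311 (array([ 454.4, -189.2]), array([84.8, 22.8]), 60.9) foot zmin -0.0001957225003413332
side bed 5633 [ 0.6092 -0.0227  0.0806] (array([567.9, -54.1]), array([600.2, 263.3]), 84.9)
stop_grip (array([0.4395, 0.1064, 0.0926]), [np.float64(0.0006776639512968734), np.float64(0.0006776639512970188)])
bed_slot (array([ 0.6339, -0.0575,  0.0768]), [np.float64(0.0013289532174060037), np.float64(0.0013289532174056925)])
sander_grip (array([ 0.4572, -0.1959,  0.064 ]), [np.float64(0.000294073167020689), np.float64(0.00029407316702050745)])
```

Run:
```python
from h import *
np.set_printoptions(precision=4,suppress=True)
for c in["scene","side"]:
    P=np.load(c+'_bed.npy')
    P=P[(np.hypot(P[:,0]-.634,P[:,1]+.0575)<.11)]
    # best yaw by sharpness of occupancy across the bed
    best=None
    for a in np.arange(-35,35.1,.5):
        t=np.radians(a);s=(P[:,0]-.634)*np.cos(t)+(P[:,1]+.0575)*np.sin(t)
        h,_=np.histogram(s,np.arange(-.12,.1201,.001));e=(np.diff(h.astype(float))**2).sum()
        if best is None or e>best[0]: best=(e,a,h)
    e,a,h=best;print(c,len(P),'x-axis yaw',a)
    on=h>0.25*np.percentile(h,85);k=np.flatnonzero(np.diff(on.astype(int)));print('edges mm',(k+1-120),)
    S=[rect(P)]
    print(S)
```

```text
scene 8018 x-axis yaw -5.0
edges mm [-61 -17  23  67]
[(array([636.7, -57.2]), array([215.8, 128.9]), 85.2)]
side 2800 x-axis yaw 29.0
edges mm [-96 -95 -94 -93 -92  -6  -5   5   6  58]
[(array([635. , -58.5]), array([214.4, 128.7]), 85.3)]
```

Call:
{"op": "jog_arm", "data": {"rows": [[0,0,0,0,0,0,6.6],[0,0,0,0,0,0,6.6],[0,0,0,0,0,0,6.6],[0,0,0,0,0,0,6.6],[0,0,0,0,0,0,6.7]], "grip_force": 35}}

```text
time_s: 1.62
tool_pos: [0.2931, -0.5802, 0.4048]
tool_rot: [-180.0, -0.0, -96.6]
force: [-0.5, -0.1, 0.4]
grip_width: 0.0868
```

Call:
{"op": "jog_arm", "data": {"rows": [[0,-0.0373,-0.0118,0,0,0,0],[0,-0.0373,-0.0118,0,0,0,0],[0,-0.0373,-0.0118,0,0,0,0],[0,-0.0373,-0.0118,0,0,0,0],[0,-0.0373,-0.0118,0,0,0,0],[0,-0.0373,-0.0118,0,0,0,0],[0,-0.0373,-0.0118,0,0,0,0],[0,-0.0373,-0.0118,0,0,0,0],[0,-0.0373,-0.0118,0,0,0,0],[0,-0.0373,-0.0118,0,0,0,0],[0,-0.0373,-0.0118,0,0,0,0],[0,-0.0373,-0.0118,0,0,0,0]]}}

```text
time_s: 2.62
tool_pos: [0.4832, -0.1488, 0.4052]
tool_rot: [-179.9, -0.0, -96.3]
force: [0.1, 0.0, -0.5]
grip_width: 0.0871
```

Call:
{"op": "jog_arm", "data": {"rows": [[0,-0.0317,0.0085,0,0,0,0],[0,-0.0317,0.0085,0,0,0,0],[0,-0.0317,0.0085,0,0,0,0],[0,-0.0317,0.0085,0,0,0,0],[0,-0.0317,0.0085,0,0,0,0],[0,-0.0317,0.0085,0,0,0,0],[0,-0.0317,0.0085,0,0,0,0],[0,-0.0317,0.0085,0,0,0,0],[0,0,0,0,0,0,0],[0,0,0,0,0,0,0]]}}

```text
time_s: 3.45
tool_pos: [0.4426, 0.1107, 0.4051]
tool_rot: [-179.9, -0.0, -96.0]
force: [0.7, -1.1, 1.3]
grip_width: 0.0868
```

Run:
```python
from h import *
np.set_printoptions(precision=4,suppress=True)
p=cams.camera_params("wrist");im,d=cams.read_camera("wrist");C=cloud(p,d);save('w1.png',im)
print(landmark_of("wrist","stop_grip")[:2])
for o in outline_of("wrist","stop_grip")[:1]:
    P=C[o["pixels"]&(d>0)];z=P[:,2];top=np.percentile(z,90);T=P[abs(z-top)<.004];print(o["conf"],o["box"],top,rect(T),len(T))
print(status.get_obs()["tool_pos"],status.get_obs()["qpos"])
```

```text
[{'position': [233.4, 330.0], 'conf': 0.64}]
0.56 [292.6, 172.3, 368.7, 286.6] 0.10441119115322262 (array([440.6, 108.9]), array([21.8, 89.1]), 84.1) 2726
[0.4434 0.1074 0.4047] [  21.4296   -4.8823  -35.9793  108.0662   -2.9226   75.9155 -110.149 ]
```

View pics/w1.png

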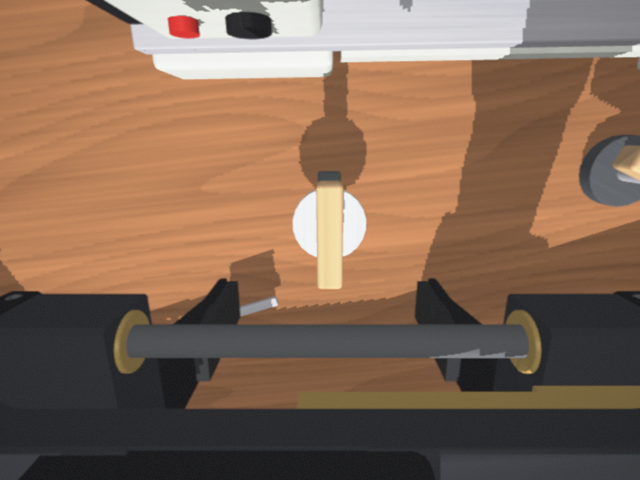

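The wrist view shows the stop centred between the open fingers: handle (330,180)–(330,288), collar around (330,225). I'll descend and grip.

Call:
{"op": "jog_arm", "data": {"rows": [[0,0,0.0025,0.025,0,0,0],[0,0,0,0.025,0,0,0],[0,0,0,0.025,0,0,0],[0,0,0,0.025,0,0,0],[0,0,0,0.025,0,0,0],[0,0,0,0.015,0,0,0],[0,0,0,0.01,0,0,0],[0,0,0,0,0,0,0]]}}

```text
time_s: 4.27
tool_pos: [0.44, 0.1075, 0.2527]
tool_rot: [179.8, -0.0, -96.4]
force: [-1.4, -0.2, 0.5]
grip_width: 0.0873
```

Call:
{"op": "jog_arm", "data": {"rows": [[1,0,0,0,0,0,0],[1,0,0,0,0,0,0],[1,0,0,0,0,0,0],[1,0,0,0,0,0,0],[1,0,0,0,0,0,0],[1,0,0,0,0,0,0],[1,0,0,0,0,0,0],[1,0,0,0,0,0,0]], "grip_force": 40}}

```text
time_s: 4.93
tool_pos: [0.4407, 0.109, 0.2548]
tool_rot: [-180.0, -0.0, -96.3]
force: [0.1, 0.5, 0.3]
grip_width: 0.0417
```

Call:
{"op": "jog_arm", "data": {"rows": [[1,0,0,0,0,0,0],[1,0,0,0,0,0,0],[1,0,0,0,0,0,0],[1,0,0,0,0,0,0],[1,0,0,0,0,0,0],[1,0,0,0,0,0,0],[1,0,0,0,0,0,0]]}}

```text
time_s: 5.52
tool_pos: [0.4406, 0.109, 0.2547]
tool_rot: [180.0, -0.0, -96.3]
force: [0.4, -0.7, -0.7]
grip_width: 0.0217
```

Call:
{"op": "jog_arm", "data": {"rows": [[1,0,0,-0.01,0,0,0],[1,0,0,-0.02,0,0,0],[1,0,0,-0.02,0,0,0],[1,0,0,-0.025,0,0,0],[1,0,0,-0.025,0,0,0],[1,0,0,-0.02,0,0,0],[1,0,0,-0.02,0,0,0],[1,0,0,0,0,0,0]]}}

```text
time_s: 6.18
tool_pos: [0.4414, 0.1096, 0.3986]
tool_rot: [-179.6, 0.1, -96.3]
force: [1.6, 1.5, -4.4]
grip_width: 0.0217
```

Call:
{"op": "jog_arm", "data": {"rows": [[1,0.0206,-0.0048,0,0,0,0],[1,0.0206,-0.0048,0,0,0,0],[1,0.0206,-0.0048,0,0,0,0],[1,0.0206,-0.0048,0,0,0,0],[1,0.0206,-0.0048,0,0,0,0],[1,0.0206,-0.0048,0,0,0,0],[1,0.0206,-0.0048,0,0,0,0],[1,0.0206,-0.0048,0,0,0,0]]}}

```text
time_s: 6.85
tool_pos: [0.4601, -0.06, 0.393]
tool_rot: [179.8, 0.0, -96.3]
force: [0.4, 0.2, -4.3]
grip_width: 0.0217
```

Call:
{"op": "jog_arm", "data": {"rows": [[1,0,0,0,0,0,-6.5],[1,0,0,0,0,0,-6.5],[1,0,0,0,0,0,-6.5],[1,0,0,0,0,0,-6.5],[1,0,0,0,0,0,-6.5],[1,0,0,0,0,0,-6.5],[1,0,0,0,0,0,-6.5],[1,0,0,0,0,0,-6.5],[1,0,0,0,0,0,-6.5],[1,0,0,0,0,0,-6.5],[1,0,0,0,0,0,-6.5],[1,0,0,0,0,0,-6.5]]}}

```text
time_s: 7.85
tool_pos: [0.4601, -0.0589, 0.3929]
tool_rot: [180.0, 0.2, -18.0]
force: [0.3, -0.0, -4.3]
grip_width: 0.0221
```

Call:
{"op": "jog_arm", "data": {"rows": [[1,0,0,0,0,0,-6.5],[1,0,0,0,0,0,-6.5],[1,0.022,-0.002,0,0,0,0],[1,0.022,-0.002,0,0,0,0],[1,0.022,-0.002,0,0,0,0],[1,0.022,-0.002,0,0,0,0],[1,0.022,-0.002,0,0,0,0],[1,0.022,-0.002,0,0,0,0],[1,0.022,-0.002,0,0,0,0],[1,0.021,-0.002,0,0,0,0],[1,0,0,0,0,0,0],[1,0,0,0,0,0,0]]}}

```text
time_s: 8.85
tool_pos: [0.6366, -0.0591, 0.3919]
tool_rot: [-179.9, 0.3, -5.3]
force: [-1.7, -0.3, -6.1]
grip_width: 0.0218
```

```bash
cat > look.py <<'E'
from h import *
import sys
np.set_printoptions(precision=4,suppress=True)
o=status.get_obs();print(o["tool_pos"],o["tool_rot"],o["force"])
ims=[]
for c in["scene","side","wrist"]:
    p=cams.camera_params(c);im,d=cams.read_camera(c);C=cloud(p,d);ims.append(im)
    for L in landmark_of(c,"stop_grip")[:1]+landmark_of(c,"bed_slot")[:1]: print(c,L)
    for o in outline_of(c,"stop_grip")[:1]:
        P=C[o["pixels"]&(d>0)];z=P[:,2];top=np.percentile(z,95);T=P[abs(z-top)<.004];print(c,o["conf"],o["box"],"ztop",top,rect(T),"zmin",np.percentile(z,2))
    m=(d>0)&(abs(C[...,2]-.08)<.004)
    P=C[m];P=P[np.hypot(P[:,0]-.6365,P[:,1]+.058)<.125]
    t=np.radians(-5);s=(P[:,0]-.6365)*np.cos(t)+(P[:,1]+.058)*np.sin(t)
    h,_=np.histogram(s,np.arange(-.1,.1,.002));print(c,'bed',len(P),h[12:88])
save(sys.argv[1],np.hstack([ims[0][100:460,100:500],ims[1][100:460,100:500]]));save('w_'+sys.argv[1],ims[2])
E
python3 look.py h1.png
```

```text
[ 0.6366 -0.0591  0.3919] [-179.9452    0.2614   -5.2639] [-1.7225 -0.2866 -6.1441]
scene {'position': [254.5, 339.2], 'conf': 0.71}
scene {'position': [326.5, 337.9], 'conf': 0.73}
scene 0.67 [307.6, 246.6, 369.2, 324.8] ztop 0.24047866183674008 (array([635.5, -85.3]), array([40.4, 21.3]), 85.5) zmin 0.1413280801673822
scene bed 7225 [  0   0   0   0   0   2  61  91  90  93  90  95  90  96  80  71  68  77
  97  93  92  97 105 103 111  98 122 145  32   0   0   0   0   0   0   0
   0   0   0   0   0   0   0   0   0   0   0   5 165 232 233 240 228 234
 233 231 249 227 233 239 233 220 240 226 236 224 231 222 227 282  36   0
   0   0   0   0]
side {'position': [131.8, 287.0], 'conf': 0.9}
side {'position': [217.9, 288.3], 'conf': 0.78}
side 0.57 [260.6, 118.2, 306.0, 197.3] ztop 0.2438743741656375 (array([631.8, -58.5]), array([87.4, 35.5]), 72.0) zmin 0.002531959692956443
side bed 3100 [  0   0   0   0   2 166 113  92  78  84  89  84  85  87  92  87  92  76
  94  97  89  81  86  92  85  89  73  23   0   0   0   0   0   0   0   0
   0   0   0   0   0   0   0   0   0   0   5 138  83  58  49  56  51  58
  45  51  48  47  47  50  40  43  41  39  31  27  18  15  19   5   0   0
   0   0   0   0]
wrist {'position': [320.2, 329.3], 'conf': 0.87}
wrist 0.81 [266.6, 189.9, 392.8, 389.1] ztop 0.2448548163069852 (array([632.9, -52.4]), array([73.5, 32.1]), 84.7) zmin 0.15327953840752942
wrist bed 18925 [  0   0   0   0   0   0 284 473 505 504 495 460 440 436 442 426 429 413
 414 412 424 402 413 397 405 405 396 403 171   0   0   0   0   0   0   0
   0   0   0   0   0   0   0   0   0   0   0   0 322 406 389 405 405 399
 404 408 403 415 415 415 418 425 431 426 456 443 488 492 494 458  59   0
   0   0   0   0]
```

View pics/h1.png

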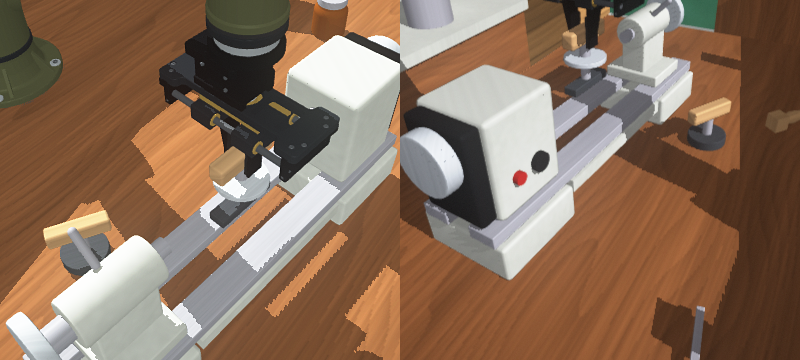

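View pics/w_h1.png

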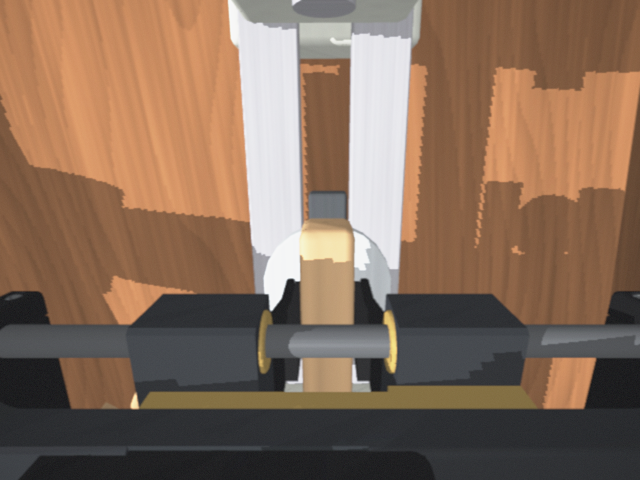

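Before descending: the foot (310–345, row 205) is lined up with the slot (300–350) in the wrist view. The depth edges put the slot centre within 1 mm of the tool.

Call:
{"op": "jog_arm", "data": {"rows": [[1,0,0,0.01,0,0,0],[1,0,0,0.01,0,0,0],[1,0,0,0.01,0,0,0],[1,0,0,0.006,0,0,0],[1,0,0,0.006,0,0,0],[1,0,0,0.006,0,0,0],[1,0,0,0.006,0,0,0],[1,0,0,0,0,0,0]]}}

```text
time_s: 10.12
tool_pos: [0.6361, -0.0593, 0.3391]
tool_rot: [180.0, 0.1, -5.3]
force: [-0.7, -0.1, -5.1]
grip_width: 0.0215
```

Call:
{"op": "jog_arm", "data": {"rows": [[1,0,0,0.006,0,0,0],[1,0,0,0.006,0,0,0],[1,0,0,0.006,0,0,0],[1,0,0,0.006,0,0,0],[1,0,0,0.006,0,0,0],[1,0,0,0.006,0,0,0],[1,0,0,0.006,0,0,0],[1,0,0,0,0,0,0],[1,0,0,0,0,0,0]]}}

```text
time_s: 10.87
tool_pos: [0.6363, -0.0593, 0.2982]
tool_rot: [180.0, 0.1, -5.3]
force: [-0.5, -0.1, -5.1]
grip_width: 0.0216
```

Call:
{"op": "jog_arm", "data": {"rows": [[1,0,0,0.003,0,0,0],[1,0,0,0.003,0,0,0],[1,0,0,0,0,0,0],[1,0,0,0,0,0,0]]}}

```text
time_s: 11.2
tool_pos: [0.6364, -0.0593, 0.2926]
tool_rot: [180.0, 0.0, -5.3]
force: [0.8, -0.0, -4.4]
grip_width: 0.022
```

Call:
{"op": "jog_arm", "data": {"rows": [[1,0,0,0,0,0,5],[1,0,0,0,0,0,5],[1,0,0,0,0,0,5],[1,0,0,0,0,0,5],[1,0,0,0,0,0,5],[1,0,0,0,0,0,5]]}}

```text
time_s: 11.7
tool_pos: [0.6366, -0.0592, 0.293]
tool_rot: [-180.0, -0.0, -35.5]
force: [0.7, -0.1, -4.8]
grip_width: 0.0219
```

Call:
{"op": "jog_arm", "data": {"rows": [[1,0,0,0,0,0,5],[1,0,0,0,0,0,5],[1,0,0,0,0,0,5],[1,0,0,0,0,0,5],[1,0,0,0,0,0,5],[1,0,0,0,0,0,5],[1,0,0,0,0,0,5],[1,0,0,0,0,0,5],[1,0,0,0,0,0,5],[1,0,0,0,0,0,5],[1,0,0,0,0,0,5],[1,0,0,0,0,0,5]]}}

```text
time_s: 12.7
tool_pos: [0.6366, -0.0591, 0.293]
tool_rot: [-180.0, 0.0, -95.5]
force: [0.7, -0.3, -4.7]
grip_width: 0.0215
```

Call:
{"op": "jog_arm", "data": {"rows": [[1,0,0,0,0,0,0],[1,0,0,0,0,0,0]]}}

```text
time_s: 12.87
tool_pos: [0.6366, -0.0591, 0.2929]
tool_rot: [-180.0, -0.0, -95.1]
force: [-0.3, 0.1, -5.3]
grip_width: 0.0215
```

```bash
python3 look.py h2.png
```

```text
[ 0.6366 -0.0591  0.2929] [-179.9811   -0.0064  -95.1419] [-0.2642  0.1352 -5.2931]
scene {'position': [306.7, 337.3], 'conf': 0.81}
scene 0.94 [318.9, 303.0, 369.7, 351.2] ztop 0.14166427546281624 (array([667.6, -62.8]), array([19.6, 26.3]), 85.8) zmin 0.07940545021985831
scene bed 6148 [  0   0   0   0   0   3  27  29  46  40  40  39  47  36  49  42  47  48
  64  63  67  62  70  67  69  76  77 111  23   0   0   0   0   0   0   0
   0   0   0   0   0   0   0   0   0   0   0   5 129 187 176 187 209 226
 224 238 234 237 232 236 233 230 230 240 223 223 237 222 229 278  41   0
   0   0   0   0]
side {'position': [188.0, 289.4], 'conf': 0.95}
side {'position': [217.2, 286.9], 'conf': 0.73}
side 0.88 [265.7, 182.0, 311.4, 236.0] ztop 0.14274930535444313 (array([613.6, -55.6]), array([22.3, 47.8]), 83.5) zmin 0.046325093315042566
side bed 2414 [  0   0   0   0   0 164 117  86  84  90  88  81  86  89  88  86  90  89
  83  90  96  93  81  72  79  70  65  11   1   0   0   0   0   0   0   0
   0   0   0   0   0   0   0   0   0   0   3  47  25  17  16  20  19  17
  14  16  16  17  15  18  21  20  20  16  19  20  19  23  13   4   0   0
   0   0   0   0]
wrist {'position': [318.4, 326.4], 'conf': 0.98}
wrist 0.91 [267.3, 218.2, 393.8, 390.4] ztop 0.142504644186978 (array([644.2, -59.9]), array([21.8, 73.6]), 84.7) zmin 0.09066617866863344
wrist bed 33290 [   0    0    0    0    0    0   10   14   12   13   11    4    0    0
    0    0    0    0    0    0    0    0    5   42   73  102  133  231
   91    0    0    0    0    0    0    0    0    0    0    0    0    0
    0    0    0    0    0   39  819 1197 1247 1288 1349 1364 1378 1471
 1564 1565 1570 1569 1597 1559 1583 1590 1602 1583 1578 1592 1597 1681
  167    0    0    0    0    0]
```

View pics/h2.png

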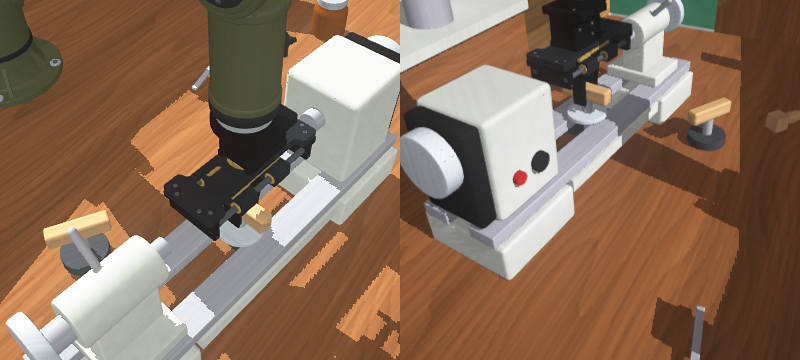

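Both views show the stop turned, handle across the bed, collar just above the ways, no contact. I'll lower it to seat.

Call:
{"op": "jog_arm", "data": {"rows": [[1,0,0,0.001,0,0,0],[1,0,0,0.001,0,0,0],[1,0,0,0.001,0,0,0],[1,0,0,0,0,0,0],[1,0,0,0,0,0,0]]}}

```text
time_s: 13.88
tool_pos: [0.6364, -0.0592, 0.2895]
tool_rot: [180.0, -0.0, -95.3]
force: [0.2, 0.0, -4.9]
grip_width: 0.0217
```

Call:
{"op": "jog_arm", "data": {"rows": [[1,0,0,0.001,0,0,0],[1,0,0,0,0,0,0],[1,0,0,0,0,0,0]]}}

```text
time_s: 14.13
tool_pos: [0.6366, -0.0592, 0.289]
tool_rot: [-180.0, -0.0, -95.3]
force: [-0.7, 0.9, -3.7]
grip_width: 0.0217
```

Call:
{"op": "jog_arm", "data": {"rows": [[1,0,0,0.0005,0,0,0],[1,0,0,0,0,0,0],[1,0,0,0,0,0,0],[1,0,0,0,0,0,0]]}}

```text
time_s: 14.47
tool_pos: [0.6366, -0.0593, 0.289]
tool_rot: [-180.0, -0.0, -95.3]
force: [-1.3, -0.1, 2.9]
grip_width: 0.0217
```

Seated: the vertical force has gone from -5 N to +3 N. Release and retract.

Call:
{"op": "jog_arm", "data": {"rows": [[0.3,0,0,0,0,0,0],[0.3,0,0,0,0,0,0],[0.3,0,0,0,0,0,0],[0.3,0,0,0,0,0,0],[0.3,0,0,0,0,0,0],[0.3,0,0,0,0,0,0],[0.3,0,0,0,0,0,0],[0.3,0,0,0,0,0,0]]}}

```text
time_s: 15.13
tool_pos: [0.6365, -0.0593, 0.2882]
tool_rot: [180.0, -0.0, -95.3]
force: [0.2, 0.3, -0.4]
grip_width: 0.0593
```

Call:
{"op": "jog_arm", "data": {"rows": [[0.3,0,0,-0.005,0,0,0],[0.3,0,0,-0.01,0,0,0],[0.3,0,0,-0.015,0,0,0],[0.3,0,0,-0.02,0,0,0],[0.3,0,0,-0.025,0,0,0],[0.3,0,0,-0.025,0,0,0],[0.3,0,0,-0.025,0,0,0],[0.3,0,0,-0.01,0,0,0],[0.3,0,0,0,0,0,0]]}}

```text
time_s: 15.88
tool_pos: [0.6371, -0.0592, 0.4274]
tool_rot: [-179.6, 0.0, -95.3]
force: [0.1, -1.0, -0.2]
grip_width: 0.0611
```

```bash
python3 look.py h3.png | grep -v -A5 bed
python3 - <<'E'
from h import *
p=cams.camera_params("scene");im,d=cams.read_camera("scene");print(status.get_obs()["force"])
C=cloud(p,d);o=outline_of("scene","sander_grip")[0];P=C[o["pixels"]&(d>0)];T=P[abs(P[:,2]-.079)<.004];print('sander',rect(T))
E
```

```text
[ 0.6371 -0.0592  0.4274] [-179.6039    0.0014  -95.2978] [ 0.1018 -0.9837 -0.1869]
scene {'position': [306.1, 339.2], 'conf': 0.81}
scene 0.84 [309.6, 278.8, 372.0, 351.4] ztop 0.13809112061098816 (array([636.8, -59.7]), array([22.3, 89.4]), 83.9) zmin 0.06976942611526081
scene bed 7994 [  0   0   0   0   0   8  65 132 127 121 120 135 121 139 139 137 140 147
 147 145 144 147 145 141 149 147 145 198  35   1   1   2   0   1   2   1
   2   2   2   2   2   4   2   3   2   4   1   6 130 176 183 197 192 211
 234 229 247 238 221 245 215 251 225 224 238 222 226 227 232 275  42   0
   0   0   0   0]
side {'position': [192.7, 289.1], 'conf': 0.83}
side {'position': [218.9, 284.5], 'conf': 0.76}
side 0.85 [265.4, 176.3, 311.8, 236.1] ztop 0.13925953672646724 (array([633.3, -58. ]), array([23. , 87.9]), 85.1) zmin 0.038947710667250744
side bed 2504 [  0   0   0   0   3 163 111  84  87  89  81  92  79  90  91  80  87  90
  93  93  95  83  74  83  84  60  60  15   1   2   1   2   1   2   0   2
   0   2   1   1   1   0   1   1   1   0   1  48  31  20  22  17  20  21
  11  19  24  24  22  37  21  28  23  24  22  20  25  19  13   6   0   0
   0   0   0   0]
wrist {'position': [236.9, 327.6], 'conf': 0.87}
wrist 0.65 [290.0, 179.2, 368.7, 293.9] ztop 0.1387790440793104 (array([636.7, -59.5]), array([21.8, 88.9]), 84.8) zmin 0.08073579106926729
wrist bed 21164 [  0   0   0   0   0   0 159 290 307 316 369 393 408 414 422 411 430 438
 437 442 457 421 431 421 414 409 413 505 171   0   0   0   0   0   0   0
   0   0   0   0   0   0   0   0   0   1   0   0 342 477 482 482 525 546
 539 515 554 561 587 604 610 610 583 610 600 584 601 601 572 623  77   0
   0   0   0   0]
[-0.39980137  0.27744125 -0.1519605 ]
sander (array([ 454.9, -192.6]), array([88.6, 22.5]), 59.4)
```

View pics/h3.png

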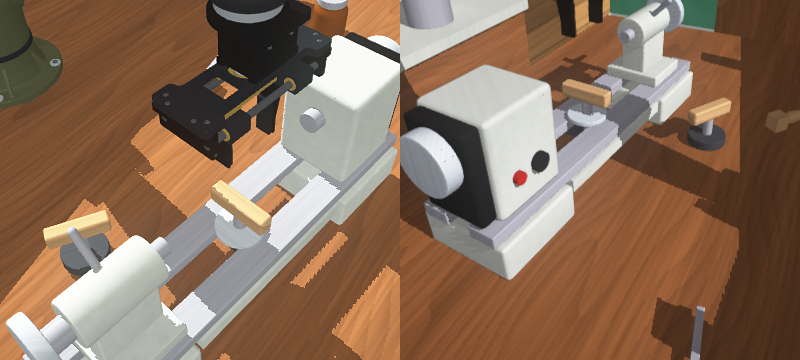

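View pics/w_h3.png

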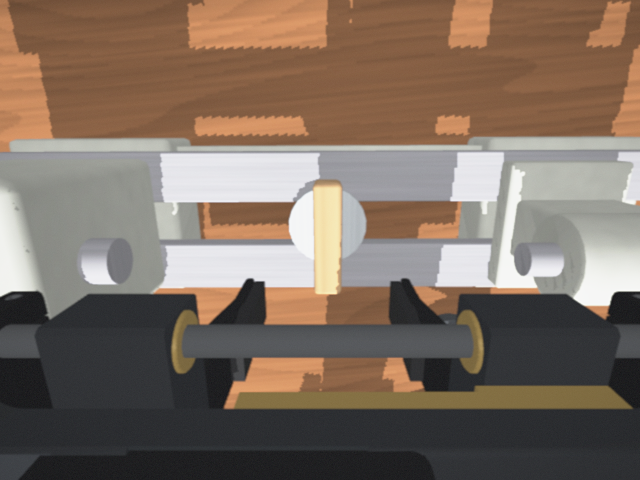

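The stop stands upright at mid-stretch with its handle at (328,235), square across the bed and free of the gripper. Its top is at 0.139 m where 0.138 is expected, and the sander hasn't moved. I'll hand in.

```bash
python3 -c "
from h import *
print(env.sign_off())"
```

```text
the job is handed in; nothing more can be done
None
```

The bed stop is fitted. I passed its foot down through the slot, turned it a quarter turn below the bed and set the collar on the ways. I then released it and backed off about 140 mm straight up. The robot took about 17 s of the 42 s allowed.

My last checks, made just before hand-in, all agreed:
- **Height:** the handle's top face measured 0.138–0.139 m from all three cameras; a collar resting on the bed should give 0.138 m.
- **Position:** the stop stands at about (0.637, -0.059), roughly 1 mm from the measured slot centre and about midway between headstock and tailstock.
- **Square across:** the handle, and so the foot parallel to it, lies across the bed to within about 1°. The foot itself is hidden under the bed, so I judged it by the handle.
- **Sanding pad holder:** unmoved to within measurement error, at (0.455, -0.193) both before and after.
- **Forces:** the readings after each move stayed at a few newtons, and the gripper was touching nothing at hand-in.

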